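# Press two glued inlay tiles to the mark

## Robot

A 7-joint arm with a two-finger parallel gripper is mounted at the origin on the work surface. World frame = base frame: x ahead of the robot, y to its left, z up, the work surface at z = 0. Lengths are in m, angles in rad, forces in N, time in s.
With the tool pointing down it reaches from about 0.425 to 0.95 m from the base axis. Payload 4.7 kg.
Tool frame: the origin (TCP) lies on the centre line of the jaws, within the pads' length; the fingertips stand 14 mm ahead of it and the grasp point (between the pads) lies 5 mm behind it; x points along the fingers, y is the direction in which the jaws open and shut, and the axes are right-handed (so a half turn about x gives the same grasp; the last joint's range is limited). The gripper opens to 85 mm and grips with 20 to 120 N. Pads are 22 mm wide; open, the fingers measure 114 mm over their backs; the gripper's body (76 mm by 85 mm) begins 54 mm behind the grasp point. The pads swing forward as they close: fully open they stand 13 mm farther back than shut.
Start: joints at [1.202, 0.469, -0.049, 1.532, 0.024, 1.141, -0.082], TCP at [0.225, -0.636, 0.245] pointing down, gripper open.
Joint ranges: [-2.59, 2.59], [-0.33, 1.99], [-1.39, 1.29], [0.1, 2.45], [-1.04, 4.18], [0.21, 1.99], [-2.66, 2.66]. Speed limits (rad/s): [2.57, 2.57, 3.14, 3.14, 3.14, 3.14, 3.14].

## Interface

Orientations are given as a unit quaternion [x, y, z, w].
In Python, from plant import sensors, read_camera, calibration, manip gives the robot as it stands.
- The arm moves only by the tool move_arm, never from a script. Its argument "series" is a list that holds one entry, the list of rows, each a list of 5 numbers: the shift along the tool's x, y, z in mm, then the turn about the tool's x in rad, then the opening, from 0 (shut) to 1 (fully open). A call has 1 to 20 rows; each row is the pose to reach, as a shift and turn from the pose commanded when the call began, along the tool's axes at that moment; what a row does not reach only later rows make up. A row lasts 1/10 s, in which the tool goes at most 50 mm and 8.59 degrees, less where a joint would pass 70% of its speed; a pose out of reach is approached as far as the arm can. A call with a gripper value outside its range is refused whole. The fingers move at their own pace and stop on an object; the grip force is fixed at half the most. Time passes only in rows, so rows that repeat a pose let the fingers close. It gives the time, the measured TCP pose, the force and the opening at its end, in the units of the state.
- sensors.read_state(): the state, without advancing time (a new reading comes with each control period).
- read_camera(name): name is "scene" or "top"; returns (picture, depth): 384x512x3 uint8, red, green, blue; 384x512 float32, m along the optical axis (not along the pixel's ray), 0 where there is no reading.
- calibration(name): a dict with "K" (3x3 intrinsics, pixels), "origin" and "orientation" of the camera in the world. Camera axes: x right, y up, looking along -z (the intrinsics and any distortion apply to the point x, -y, -z); pixel columns grow to the right and rows downward; lengths in m; the calibration is good to about 2 mm. A picture is of the moment at which its call begins. calibration takes no time and is no camera call.
- manip.finish_job(): hands the job in, once; it reports no verdict.
The state is a dict: "t": time; "joint_pos": joint angles; "dq": joint speeds; "effort": joint torques, N m; "tool_pos": TCP position; "orientation": TCP orientation; "ft_force": force on the tool from outside, world axes, zero at the start; "wrist_torque": the same for the moment, N m; "width": opening from 0.0 (shut) to 1.0 (fully open).
Only numpy, scipy, OpenCV 4.12 (cv2) and the standard library are available. Lean on these libraries where they do the work, as an engineer would, in place of code of your own. Each camera call takes 0.05 s, during which the arm holds its last target.

## Task

Two freshly glued inlay tiles lie on the free corners of two spring-backed pressing plates. With the fingertips press down on the square tile, which was glued first, until its plate's pointer is level with the index mark on the scale, keep it on the mark for about two seconds without pushing well past it, and let the plate spring all the way back up; then do the same with the round tile. Only press: do not slide the tiles on their plates or lift them, and leave the index marks and everything else on the bench as they are.

Things in the scene. Friction and masses are not known exactly. Their poses are not given: they have to be found in the camera images.
- square_press: the fixed pressing stand that carries the square tile: plywood base 180 (x) x 170 (y) x 12 mm, aluminium plate 150 x 100 x 8 mm above it, white upright scale (top at z 74) at its free end. Origin: centre of the base's underside, z up. Its x points from the plate's hinge to its free end. The hinge axis runs along the stand's y at x -70, z 52; at rest the plate is level, spans x -80 to 70 and y -25 to 75, top at z 56
- square_plate (a joint): tilt of that plate, rad: 0 level (rest, against a stop), grows as its free end is pressed down, 0.24 at the lower stop. A damped spring returns it: 6 N m/rad with 0.06 rad of preload, so the tile's centre, 105 mm from the hinge, takes about 3 N to start moving and 9 N at 0.10 rad; damping 0.8 N m s/rad
- square_tile: dark wood tile on a plywood backing, 60 x 60 mm square, 10 mm thick, 40 to 85 g, lying loose on the free corner of its plate, nominally at x 35, y 41 of the stand. Origin: centre of its underside; z up; top face at z 10
- square_pointer (a point): tip of the dark steel pointer (3 mm thick) fixed to that plate's free end, 146 mm from the hinge, in front of the scale's +x face; it goes down as the plate is pressed, 1.4 times as far as the tile's centre; at rest 52 mm above the bench
- square_mark (a point): point of the dark index mark (a pointed slide 14 mm high) on the scale, beside the pointer's tip; the pointer is on the mark when both are at the same height. It is set 12 to 26 mm below the pointer's rest height and stays there by friction (5 N)
- square_bed (a point): point of that plate's top face where the tile's underside is centred; moves with the plate
- round_press: the fixed pressing stand that carries the round tile: plywood base 180 (x) x 170 (y) x 12 mm, aluminium plate 150 x 100 x 8 mm above it, white upright scale (top at z 74) at its free end. Origin: centre of the base's underside, z up. Its x points from the plate's hinge to its free end. The hinge axis runs along the stand's y at x -70, z 52; at rest the plate is level, spans x -80 to 70 and y -25 to 75, top at z 56
- round_plate (a joint): tilt of that plate, rad: 0 level (rest, against a stop), grows as its free end is pressed down, 0.24 at the lower stop. A damped spring returns it: 4 N m/rad with 0.06 rad of preload, so the tile's centre, 105 mm from the hinge, takes about 2 N to start moving and 6 N at 0.10 rad; damping 0.8 N m s/rad
- round_tile: dark wood tile on a plywood backing, a round disc of 56 mm diameter, 10 mm thick, 40 to 85 g, lying loose on the free corner of its plate, nominally at x 35, y 41 of the stand. Origin: centre of its underside; z up; top face at z 10
- round_pointer (a point): tip of the dark steel pointer (3 mm thick) fixed to that plate's free end, 146 mm from the hinge, in front of the scale's +x face; it goes down as the plate is pressed, 1.4 times as far as the tile's centre; at rest 52 mm above the bench
- round_mark (a point): point of the dark index mark (a pointed slide 14 mm high) on the scale, beside the pointer's tip; the pointer is on the mark when both are at the same height. It is set 12 to 26 mm below the pointer's rest height and stays there by friction (5 N)
- round_bed (a point): point of that plate's top face where the tile's underside is centred; moves with the plate
- tape: bystander, leave alone: roll of paper tape lying flat, 80 mm outside, 24 mm high; origin: centre of underside
- cork_block: bystander, leave alone: cork sanding block 70 x 40 x 30 mm; origin: centre of underside
- glue: bystander, leave alone: white glue bottle, 60 mm diameter, 150 mm high; origin: centre of underside
- paint_jar: bystander, leave alone: closed glass jar, 64 mm diameter, 70 mm high; origin: centre of underside
- offcut: bystander, leave alone: wood offcut 50 x 110 x 20 mm; origin: centre of underside
- brush: bystander, leave alone: flat brush lying on the bench; origin: under its middle
- mug: bystander, leave alone: white cup, 80 mm diameter, 90 mm high; origin: centre of underside
Things that resemble listed ones, but are neither listed nor needed, are in the scene too. What is shaped like the round_tile but turquoise is not meant.

How it is judged:
On the way, in this order (a step that is already met when the one before it is completed fails the run):
1. the square tile is pressed with the fingers and its pointer stays within 4 mm of the mark for 1 s (z of square_pointer in the frame of square_mark between -0.004 and 0.004 m and contact force between the fingers and square_tile above 2 N), for 1 s.
2. the square tile's plate is let back up (value of joint square_plate below 0.015 rad), for 0.2 s.
3. the round tile is pressed with the fingers and its pointer stays within 4 mm of the mark for 1 s, the other plate being up (z of round_pointer in the frame of round_mark between -0.004 and 0.004 m and contact force between the fingers and round_tile above 2 N and value of joint square_plate below 0.015 rad), for 1 s.
4. the round tile's plate is let back up (value of joint round_plate below 0.015 rad), for 0.2 s.
At the end, for the whole second after the job is handed in: Both plates are back up (tilt under 0.015 rad), both tiles lie flat and at rest within 10 mm of where they belong on their plates, the index marks are within 3 mm and the bystanders within 25 mm of where they were (value of joint each of square_plate, round_plate below 0.015 rad and distance between square_tile and square_bed below 0.01 m and angle between each of square_tile, round_tile's own z axis and vertical below 0.06 rad and linear speed of each of square_tile, round_tile below 0.01 m/s and distance of each of square_mark, round_mark from where it was at the start of the episode below 0.003 m and distance between round_tile and round_bed below 0.01 m and distance of each of tape, cork_block, glue, paint_jar, offcut, brush, mug from where it was at the start of the episode below 0.025 m); the robot touches nothing.
It fails at once if a plate was pressed well past its mark (pointer more than 9 mm below it) (z of square_pointer in the frame of square_mark below -0.009 m or z of round_pointer in the frame of round_mark below -0.009 m).
It fails at once if a tile was lifted off or shifted on its plate (more than 12 mm) (distance between square_tile and square_bed above 0.012 m or distance between round_tile and round_bed above 0.012 m).
It fails at once if an index mark was moved (more than 4 mm) (distance of any of square_mark, round_mark from where it was at the start of the episode above 0.004 m).
It fails at once if a bystander was moved (more than 30 mm) (distance of any of tape, cork_block, glue, paint_jar, offcut, brush, mug from where it was at the start of the episode above 0.03 m).
It also fails if it takes over 58 s, if anything falls off the work surface, if the arm or the gripper's body presses on something with over 40 N, if the wrist force passes 120 N, or if a joint passes its speed limit or range.

## Working session

There is one attempt and no reset: what is moved stays moved. The work goes in short steps, Python scripts to look and compute and a tool call to move; the robot and the scene stay as the last step left them, time stands still between calls to the robot, and variables do not carry over. Pictures are saved under pics/ and viewed, and the job is handed in when it is done.

Besides the shell and the picture viewer there is one more tool, called after "Emit:" as name([rows], argument=value, ...), one row to a line, values as JSON. move_arm: Moves the arm, as the interface text tells. Its arguments: {"type":"object","properties":{"series":{"type":"array","items":{"type":"array","items":{"type":"array","items":{"type":"number"}}}}},"required":["series"]}

```bash
mkdir -p pics; ls; python3 - <<'E'
from plant import sensors, read_camera, calibration, manip
import cv2,numpy as np
s=sensors.read_state();print(s)
for n in("scene","top"):
    p,d=read_camera(n);cv2.imwrite(f"pics/{n}0.png",p[:,:,::-1]);np.savez(f"pics/{n}0.npz",p=p,d=d)
    print(n,calibration(n))
E
```

```text
pics
{'t': 0.0, 'joint_pos': array([ 1.20209873,  0.46946755, -0.04860937,  1.53371771,  0.02409551,
        1.14100593, -0.08229916]), 'dq': array([ 1.17085794e-04, -1.51992081e-03,  1.22869495e-03,  9.14236537e-04,
       -7.88858483e-05, -1.07027927e-03,  1.45458578e-03]), 'effort': array([ 5.08370504e-04, -5.10299885e+01, -4.66036156e-02, -2.37717319e+01,
        1.06898052e-02,  7.58544949e-03,  7.71321620e-07]), 'tool_pos': array([ 0.22480386, -0.63585898,  0.24423377]), 'orientation': array([-0.69678   , -0.12027196,  0.69706558, -0.11887749]), 'ft_force': array([-0.39506859,  0.69274964,  0.79649382]), 'wrist_torque': array([ 0.02308584, -0.01880068, -0.03927214]), 'width': 1.0011213513362789}
scene {'K': array([[347.82634559,   0.        , 252.10052642],
       [  0.        , 347.82634559, 192.78132059],
       [  0.        ,   0.        ,   1.        ]]), 'origin': array([1.09186865, 0.49663197, 0.92358246]), 'orientation': array([0.13540944, 0.31994216, 0.86593527, 0.3598019 ])}
top {'K': array([[397.92695074,   0.        , 253.95699259],
       [  0.        , 397.92695074, 185.86955433],
       [  0.        ,   0.        ,   1.        ]]), 'origin': array([4.15983740e-01, 1.54709201e-05, 1.13340294e+00]), 'orientation': array([-0.05973098,  0.0598186 ,  0.71439382, -0.6946189 ])}
```

View pics/scene0.png

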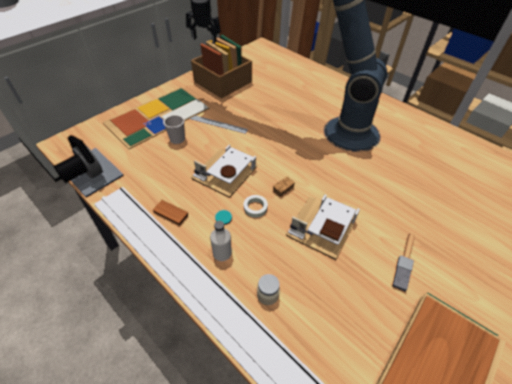

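View pics/top0.png

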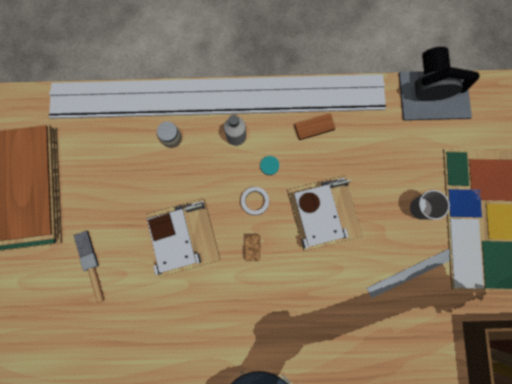

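The top view shows the square tile at about (161,226) on its stand and the round tile at about (309,202) on the other. The turquoise disc at (269,165) is the decoy. I'll zoom in.

```bash
python3 - <<'E'
import cv2,numpy as np
t=cv2.imread("pics/top0.png");s=cv2.imread("pics/scene0.png")
def z(i,x,y,w,h,k=5): return cv2.resize(i[y:y+h,x:x+w],None,fx=k,fy=k,interpolation=cv2.INTER_CUBIC)
cv2.imwrite("pics/zt.png",np.hstack([z(t,140,190,80,90),z(t,282,165,80,90)]))
cv2.imwrite("pics/zs.png",np.hstack([z(s,283,190,80,70),z(s,185,140,80,70)]))
E
```

```text
(no output)
```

View pics/zt.png

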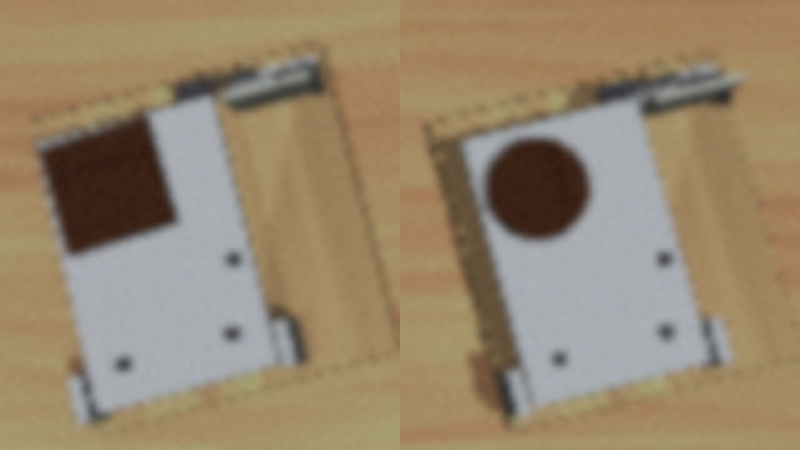

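View pics/zs.png

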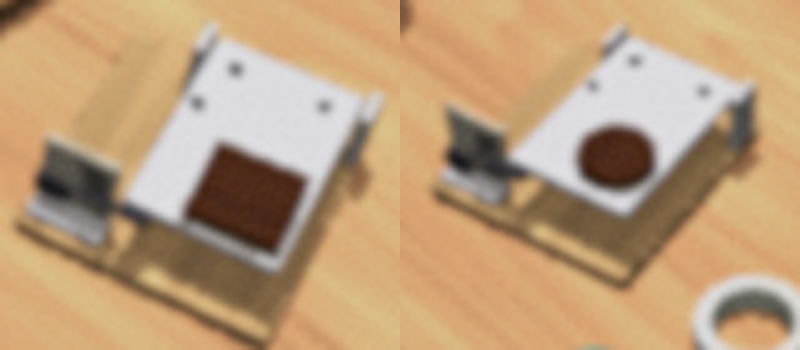

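```bash
cat > h.py <<'E'
from plant import sensors, read_camera, calibration, manip
import cv2,numpy as np
from scipy.spatial.transform import Rotation as R
def cam(n):
    c=calibration(n);return c["K"],np.array(c["origin"]),R.from_quat(c["orientation"]).as_matrix()
def ray(n,uv,z):
    K,o,M=cam(n);uv=np.atleast_2d(uv).astype(float)
    d=np.c_[(uv[:,0]-K[0,2])/K[0,0],-(uv[:,1]-K[1,2])/K[1,1],-np.ones(len(uv))]@M.T
    return o+d*((z-o[2])/d[:,2])[:,None]
def proj(n,P):
    K,o,M=cam(n);p=(np.atleast_2d(P)-o)@M
    return np.c_[K[0,0]*p[:,0]/-p[:,2]+K[0,2],K[1,1]*-p[:,1]/-p[:,2]+K[1,2]]
def avg(n,k):
    return np.mean([read_camera(n)[0].astype(float) for _ in range(k)],0)
E
python3 - <<'E'
from h import *
s=avg("scene",10);t=avg("top",6);np.save("pics/savg.npy",s);np.save("pics/tavg.npy",t)
for n,im,boxes in(("top",t,{"sq":(140,190,80,90),"rd":(282,165,80,90)}),("scene",s,{"sq":(283,190,80,70),"rd":(185,140,80,70)})):
  hsv=cv2.cvtColor(im.astype(np.uint8),cv2.COLOR_RGB2HSV)
  for k,(x,y,w,h) in boxes.items():
    c=im[y:y+h,x:x+w];hs=hsv[y:y+h,x:x+w]
    tile=((c.sum(2)<200)&(c[:,:,0]>c[:,:,2]*1.6)).astype(np.uint8)
    cs,_=cv2.findContours(tile,0,1);cc=max(cs,key=cv2.contourArea);m=cv2.moments(cc)
    uv=np.array([m['m10']/m['m00']+x,m['m01']/m['m00']+y])
    print(n,k,"tile",uv,m['m00'],ray(n,uv,.066)[0],"rect",cv2.minAreaRect(cc))
    pl=((c.max(2)-c.min(2)<30)&(c.sum(2)>400)).astype(np.uint8)|tile
    pl=cv2.morphologyEx(pl,cv2.MORPH_OPEN,np.ones((5,5),np.uint8))
    cs,_=cv2.findContours(pl,0,1);cc=max(cs,key=cv2.contourArea)
    b=cv2.boxPoints(cv2.minAreaRect(cc))+[x,y]
    W=ray(n,b,.056);print(" plate",b.round(1).tolist(),W[:,:2].round(4).tolist(),"ctr",W.mean(0).round(4))
def z(i,x,y,w,h,k): return cv2.resize(i[y:y+h,x:x+w].astype(np.uint8),None,fx=k,fy=k,interpolation=cv2.INTER_NEAREST)[:,:,::-1]
cv2.imwrite("pics/zs2.png",np.hstack([z(s,284,212,28,32,14),z(s,190,156,28,32,14)]))
E
```

```text
top sq tile [161.09554691 226.7025508 ] 385.5 [0.49460891 0.24879144 0.066     ] rect ((21.049999237060547, 36.650001525878906), (20.23857307434082, 21.187259674072266), 71.56504821777344)
 plate [[144.0, 218.8], [183.3, 207.8], [198.3, 261.8], [159.0, 272.8]] [[0.5181, 0.2976], [0.5449, 0.1911], [0.3993, 0.1509], [0.3737, 0.2552]] ctr [0.459  0.2237 0.056 ]
top rd tile [309.02057613 202.281893  ] 243.0 [ 0.54922465 -0.15011493  0.066     ] rect ((27.0, 37.5), (17.0, 18.0), 90.0)
 plate [[292.1, 193.2], [330.4, 183.6], [343.9, 237.5], [305.5, 247.1]] [[0.5767, -0.1064], [0.6004, -0.2129], [0.4526, -0.2402], [0.43, -0.136]] ctr [ 0.5149 -0.1739  0.056 ]
scene sq tile [331.74374577 229.35632184] 246.5 [0.50056198 0.24984505 0.066     ] rect ((48.71006393432617, 39.295860290527344), (18.4615421295166, 15.076924324035645), 22.61986541748047)
 plate [[307.6, 229.8], [325.2, 194.6], [357.6, 210.8], [340.0, 246.0]] [[0.5465, 0.1964], [0.3966, 0.1493], [0.3783, 0.2624], [0.5244, 0.299]] ctr [0.4614 0.2268 0.056 ]
scene rd tile [227.87102178 171.13902848] 99.5 [ 0.55578507 -0.14739354  0.066     ] rect ((43.0, 31.0), (10.0, 12.0), 90.0)
 plate [[207.5, 171.0], [233.1, 140.8], [253.0, 157.7], [227.3, 187.9]] [[0.5992, -0.2055], [0.4276, -0.2583], [0.4399, -0.1408], [0.6034, -0.0991]] ctr [ 0.5175 -0.1759  0.056 ]
```

View pics/zs2.png

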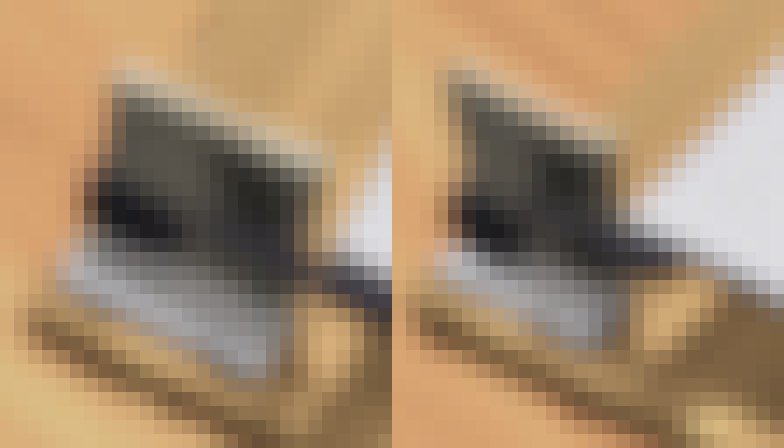

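```bash
cat >> h.py <<'E'
def stand(c,yaw): # plate centre world xy -> function stand pt -> world
    Rz=R.from_euler('z',yaw).as_matrix()
    o=np.array([c[0],c[1],0])-Rz@np.array([-5,25,0])/1e3
    return lambda P: o+(np.atleast_2d(P)/1e3)@Rz.T
SQ=stand((.459,.2237),.268); RD=stand((.5149,-.1739),.20)
E
python3 - <<'E'
from h import *
s=np.load("pics/savg.npy");t=np.load("pics/tavg.npy")
def draw(im,n,F,box,k):
  x,y,w,h=box;z=cv2.resize(im[y:y+h,x:x+w].astype(np.uint8),None,fx=k,fy=k,interpolation=cv2.INTER_CUBIC)[:,:,::-1].copy()
  q=lambda P:((proj(n,F(P))-[x,y]+.5)*k).astype(int)
  def pl(P,c,cl=True): cv2.polylines(z,[q(np.array(P,float))],cl,c,1)
  pl([[-80,-25,56],[70,-25,56],[70,75,56],[-80,75,56]],(0,255,0))
  pl([[-90,-85,12],[90,-85,12],[90,85,12],[-90,85,12]],(255,0,0))
  pl([[76,-25,52],[76,-75,52]],(0,0,255),False)
  for zz in(12,26,40,74):pl([[76,-25,zz],[76,-75,zz]],(0,255,255),False)
  for yy in(-25,-50,-75):pl([[76,yy,12],[76,yy,74]],(255,255,0),False)
  return z
cv2.imwrite("pics/ov_s.png",np.hstack([draw(s,"scene",SQ,(280,190,80,75),5),draw(s,"scene",RD,(185,135,80,75),5)]))
cv2.imwrite("pics/ov_t.png",np.hstack([draw(t,"top",SQ,(140,190,80,90),5),draw(t,"top",RD,(282,165,80,90),5)]))
E
```

```text
(no output)
```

View pics/ov_s.png

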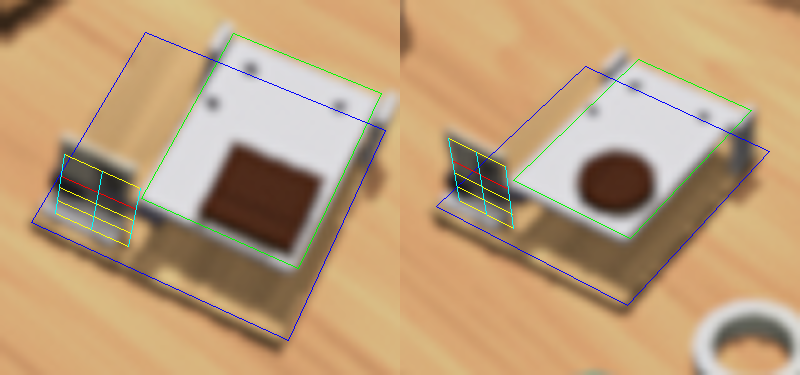

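View pics/ov_t.png

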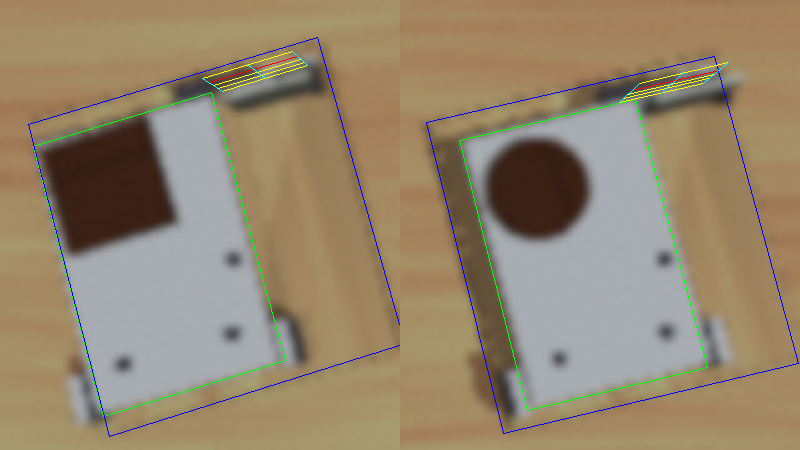

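```bash
python3 - <<'E'
from h import *
ds=[read_camera("scene")[1] for _ in range(8)]
d=np.median(ds,0);np.save("pics/sd.npy",d);print(np.std(ds,0)[212:240,286:312].mean())
s=np.load("pics/savg.npy")
K,o,M=cam("scene")
for nm,F,(x,y,w,h) in(("sq",SQ,(286,214,24,28)),("rd",RD,(191,158,22,26))):
  v,u=np.mgrid[y:y+h,x:x+w];D=d[y:y+h,x:x+w]
  P=np.stack([(u-K[0,2])/K[0,0]*D,-(v-K[1,2])/K[1,1]*D,-D],-1)@M.T+o
  o0=F([[0,0,0]])[0];A=np.array([F([e])[0]-o0 for e in np.eye(3)*1000])
  S=((P-o0)@A.T*1000).round().astype(int)
  print(nm)
  for r in range(0,h,1):
    print(y+r,' '.join(f"{a},{b},{c}:{int(g)}" for (a,b,c),g in zip(S[r,::3],s[y+r,x:x+w:3].mean(-1))))
E
```

```text
0.014776201
sq
214 10,-122,-1:168 6,-113,1:167 0,-105,0:170 -6,-96,-1:170 -10,-87,-1:155 -6,-76,11:154 -12,-68,10:153 -17,-59,10:162
215 13,-120,-1:167 8,-112,-1:166 3,-103,-1:171 -2,-94,-1:171 2,-83,10:157 -2,-74,12:155 -7,-66,12:153 -13,-57,11:164
216 16,-119,-2:166 12,-110,-1:167 8,-101,1:175 3,-92,0:175 6,-81,10:157 0,-73,9:154 -4,-64,11:154 -9,-56,11:165
217 20,-117,-1:165 17,-108,1:167 64,-82,73:167 60,-74,74:179 10,-80,11:159 4,-71,10:153 1,-62,12:156 -6,-54,10:165
218 24,-115,-1:164 19,-106,-1:166 63,-82,66:139 63,-72,73:168 13,-78,11:168 8,-69,11:153 4,-61,11:157 -1,-52,11:163
219 28,-113,-1:163 23,-105,-1:165 63,-81,61:112 62,-72,68:130 61,-63,72:167 13,-68,12:160 8,-59,11:160 3,-51,12:159
220 32,-111,-1:160 28,-102,1:165 64,-81,58:101 62,-71,63:93 64,-62,72:139 62,-53,74:167 12,-57,12:167 6,-49,11:158
221 36,-109,0:159 31,-101,0:163 64,-80,53:96 64,-71,60:80 63,-61,66:99 64,-52,73:154 59,-44,71:178 9,-48,10:159
222 39,-108,-1:160 34,-99,-1:159 63,-80,47:92 63,-70,54:81 63,-61,60:76 64,-51,68:116 64,-42,74:176 14,-46,11:167
223 42,-106,-2:162 38,-97,0:153 63,-79,42:83 63,-7
[... 4368 characters left out ...]
30,12:157 54,-21,12:142
178 92,-89,-1:129 91,-74,7:125 88,-63,11:157 84,-52,14:148 80,-40,18:147 72,-34,14:104 64,-27,12:165 58,-17,12:124
179 97,-85,1:136 93,-73,4:93 92,-59,12:152 85,-51,11:134 84,-37,18:148 73,-33,11:99 67,-24,11:163 62,-15,11:103
180 100,-82,0:152 93,-74,-1:94 93,-59,8:121 90,-47,12:131 84,-38,12:131 77,-30,11:99 72,-21,12:146 66,-12,11:94
181 103,-80,-1:163 97,-70,0:137 92,-61,0:97 92,-45,10:121 88,-35,12:126 81,-27,11:108 75,-18,11:119 70,-8,12:93
182 107,-76,0:166 101,-67,0:161 94,-59,-2:122 92,-47,4:98 90,-33,10:132 85,-24,11:122 79,-15,12:102 73,-6,11:97
183 111,-73,0:165 105,-64,0:167 98,-56,-2:154 91,-48,-3:101 92,-32,7:113 89,-21,11:126 82,-13,10:104 78,-3,12:105
```

```bash
cat >> h.py <<'E'
def stpts(F,box,d):
  K,o,M=cam("scene");x,y,w,h=box
  v,u=np.mgrid[y:y+h,x:x+w];D=d[y:y+h,x:x+w]
  P=np.stack([(u-K[0,2])/K[0,0]*D,-(v-K[1,2])/K[1,1]*D,-D],-1)@M.T+o
  o0=F([[0,0,0]])[0];A=np.array([F([e])[0]-o0 for e in np.eye(3)*1000])
  return (P-o0)@A.T*1000
E
python3 - <<'E'
from h import *
d=np.median([read_camera("scene")[1] for _ in range(15)],0)
for nm,F,b,fx in(("sq",SQ,(286,214,24,28),64),("rd",RD,(191,158,22,26),68.5)):
  S=stpts(F,b,d)
  for c in range(b[2]):
    q=S[:,c];m=(q[:,0]>fx+3)&(q[:,2]>20)&(q[:,2]<47)&(q[:,1]>-90)
    p=(q[:,0]>fx+3)&(q[:,2]>=48)&(q[:,2]<57)
    print(nm,b[0]+c,"mark",[(b[1]+i,*q[i].round(0).astype(int)) for i in np.where(m)[0]],"ptr",[(b[1]+i,*q[i].round(0).astype(int)) for i in np.where(p)[0]])
for F,bx in((SQ,(310,195,30,30)),(RD,(215,145,30,30))):
  S=stpts(F,bx,d);print("plate z",np.median(S[...,2][abs(S[...,2]-56)<4]))
E
```

```text
sq 286 mark [] ptr []
sq 287 mark [] ptr []
sq 288 mark [] ptr []
sq 289 mark [] ptr []
sq 290 mark [(np.int64(224), np.int64(69), np.int64(-83), np.int64(41)), (np.int64(225), np.int64(71), np.int64(-82), np.int64(39)), (np.int64(226), np.int64(70), np.int64(-82), np.int64(33))] ptr []
sq 291 mark [(np.int64(225), np.int64(72), np.int64(-79), np.int64(43)), (np.int64(226), np.int64(71), np.int64(-78), np.int64(37)), (np.int64(227), np.int64(71), np.int64(-78), np.int64(32))] ptr []
sq 292 mark [(np.int64(225), np.int64(69), np.int64(-76), np.int64(42)), (np.int64(226), np.int64(71), np.int64(-75), np.int64(39)), (np.int64(227), np.int64(71), np.int64(-75), np.int64(34)), (np.int64(228), np.int64(71), np.int64(-74), np.int64(29))] ptr []
sq 293 mark [(np.int64(225), np.int64(68), np.int64(-74), np.int64(41)), (np.int64(226), np.int64(72), np.int64(-72), np.int64(42)), (np.int64(227), np.int64(71), np.int64(-71), np.int64(37)), (np.int64(228), np.int64(71), np.int64(-71), np.int64(31))] ptr []
sq 294 mark [(np.int64(226), np.int64(69), np.int64(-69), np.int64(41)), (np.int64(227), np.
[... 5424 characters left out ...]
np.int64(-14), np.int64(53)), (np.int64(175), np.int64(81), np.int64(-13), np.int64(50))]
rd 209 mark [] ptr [(np.int64(172), np.int64(72), np.int64(-16), np.int64(56)), (np.int64(173), np.int64(74), np.int64(-15), np.int64(53)), (np.int64(174), np.int64(78), np.int64(-11), np.int64(53)), (np.int64(175), np.int64(81), np.int64(-9), np.int64(53))]
rd 210 mark [] ptr [(np.int64(173), np.int64(72), np.int64(-11), np.int64(53)), (np.int64(174), np.int64(75), np.int64(-9), np.int64(52)), (np.int64(175), np.int64(76), np.int64(-9), np.int64(48))]
rd 211 mark [] ptr [(np.int64(174), np.int64(72), np.int64(-7), np.int64(50))]
rd 212 mark [] ptr []
plate z 55.02826166031605
plate z 55.207136680635486
```

```bash
python3 - <<'E'
from h import *
s=np.load("pics/savg.npy")
for n in("scene","top"):
  im=np.load("pics/savg.npy" if n=="scene" else "pics/tavg.npy")
  d=np.median([read_camera(n)[1] for _ in range(8)],0)
  K,o,M=cam(n);v,u=np.mgrid[:384,:512]
  P=np.stack([(u-K[0,2])/K[0,0]*d,-(v-K[1,2])/K[1,1]*d,-d],-1)@M.T+o
  for nm,c in(("sq",(.497,.249)),("rd",(.552,-.15))):
    m=(np.hypot(P[...,0]-c[0],P[...,1]-c[1])<.06)&(im.sum(2)<230)&(im[...,0]>im[...,2]*1.5)&(abs(P[...,2]-.065)<.005)
    p=P[m];uv=np.array([u[m],v[m]]).T.astype(np.float32)
    r=cv2.minAreaRect((p[:,:2]*1000).astype(np.float32))
    print(n,nm,m.sum(),"mean",p.mean(0).round(4),"rect",r)
st=sensors.read_state();Rt=R.from_quat(st['orientation']).as_matrix();print(Rt.round(4),st['tool_pos'],st['t'],st['ft_force'])
yt=Rt[:,1];print("tool y yaw",np.arctan2(yt[1],yt[0]))
for a in((.5,-.25),(.497,.2495),(.552,-.149)):
  for z in(.2,.12):
    print(a,z,((np.array([*a,z])-st['tool_pos'])@Rt*1000).round(1))
E
```

```text
scene sq 280 mean [0.4995 0.2495 0.0649] rect ((497.4976501464844, 248.63133239746094), (54.416988372802734, 54.103363037109375), 16.111984252929688)
scene rd 122 mean [ 0.5553 -0.1486  0.065 ] rect ((554.5371704101562, -150.65109252929688), (48.320152282714844, 44.646728515625), 46.888755798339844)
top sq 437 mean [0.4951 0.2489 0.0659] rect ((495.3785095214844, 248.89991760253906), (58.188228607177734, 55.65394973754883), 17.95170021057129)
top rd 275 mean [ 0.549  -0.15    0.0659] rect ((548.8661499023438, -149.92105102539062), (48.90711975097656, 46.599578857421875), 88.0386962890625)
[[ 1.000e-04  3.333e-01 -9.428e-01]
 [-0.000e+00 -9.428e-01 -3.333e-01]
 [-1.000e+00  0.000e+00 -1.000e-04]] [ 0.22502872 -0.63638885  0.24532957] 2.85 [ 0.37142103 -0.61125646  0.86306616]
tool y yaw -1.2309819214949267
(0.5, -0.25) 0.2 [  45.3 -272.6 -388. ]
(0.5, -0.25) 0.12 [ 125.3 -272.6 -388. ]
(0.497, 0.2495) 0.2 [  45.3 -744.6 -551.7]
(0.497, 0.2495) 0.12 [ 125.3 -744.6 -551.7]
(0.552, -0.149) 0.2 [  45.3 -350.5 -470.7]
(0.552, -0.149) 0.12 [ 125.3 -350.5 -470.7]
```

Emit:
move_arm([
  [[20,-35,-30,0.06,0],[45,-60,-70,0.06,0],[45,-85,-105,0.06,0],[45,-115,-150,0.06,0],[45,-140,-190,0.06,0],[45,-170,-230,0.06,0],[45,-195,-270,0.06,0],[45,-225,-310,0.06,0],[45,-250,-350,0.06,0],[45,-273,-388,0.06,0],[45,-273,-388,0.06,0],[45,-273,-388,0.06,0]],
])

```text
t: 4.05
tool_pos: [0.5005, -0.2486, 0.2004]
orientation: [0.7, 0.1, -0.7, 0.1]
ft_force: [-0.0, -0.5, -0.7]
width: -0.001
```

```bash
cat >> h.py <<'E'
def go(p):
    st=sensors.read_state();Rt=R.from_quat(st['orientation']).as_matrix()
    yt=Rt[:,1];print("t",st['t'],"tcp",st['tool_pos'].round(4),"F",st['ft_force'].round(2),"w",round(st['width'],3),"toolyyaw",np.arctan2(yt[1],yt[0]).round(3))
    print("shift",((np.array(p)-st['tool_pos'])@Rt*1000).round(1))
E
python3 -c "
from h import *
go((.497,.249,.2))"
```

```text
t 4.05 tcp [ 0.5005 -0.2486  0.2004] F [-0.01 -0.55 -0.68] w -0.001 toolyyaw -1.288
shift [ 3.000e-01 -4.788e+02 -1.355e+02]
```

Emit:
move_arm([
  [[0,-48,-14,0,0],[0,-96,-27,0,0],[0,-144,-41,0,0],[0,-192,-54,0,0],[0,-240,-68,0,0],[0,-288,-82,0,0],[0,-336,-95,0,0],[0,-384,-109,0,0],[0,-432,-122,0,0],[0,-479,-136,0,0],[30,-479,-136,0,0],[70,-479,-136,0,0],[100,-479,-136,0,0],[100,-479,-136,0,0],[100,-479,-136,0,0]],
])

```text
t: 5.55
tool_pos: [0.4991, 0.247, 0.1006]
orientation: [-0.7, -0.098, 0.7, -0.098]
ft_force: [-0.6, 0.5, 0.6]
width: -0.001
```

```bash
python3 - <<'E'
from h import *
go((.497,.249,.08))
for n in("scene","top"):
    p,d=read_camera(n);cv2.imwrite(f"pics/{n}1.png",p[:,:,::-1])
a=cv2.imread("pics/scene1.png")[150:270,260:400];b=cv2.imread("pics/top1.png")[170:290,110:250]
cv2.imwrite("pics/c1.png",cv2.resize(np.hstack([a,b]),None,fx=2.8,fy=2.8,interpolation=2))
E
```

```text
t 5.55 tcp [0.4991 0.247  0.1006] F [-0.62  0.51  0.61] w -0.001 toolyyaw -1.293
shift [20.6 -2.5  1.4]
```

View pics/c1.png

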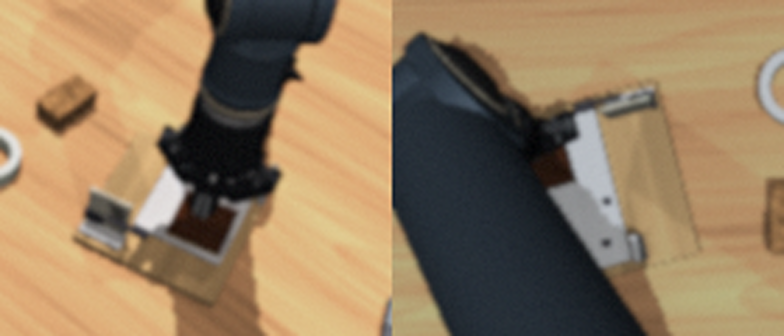

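The scene view has the shut fingertips just above the square tile, with the scale still visible at about (293,228). I'll approach, then find contact by force.

Emit:
move_arm([
  [[5,-2,1,0,0],[10,-2,1,0,0],[14,-2,1,0,0],[16,-2,1,0,0],[18,-2,1,0,0],[19,-2,1,0,0],[20,-2,1,0,0],[21,-2,1,0,0],[22,-2,1,0,0],[22,-2,1,0,0],[22,-2,1,0,0]],
])

```text
t: 6.75
tool_pos: [0.497, 0.2499, 0.0785]
orientation: [0.7, 0.099, -0.7, 0.099]
ft_force: [0.9, -1.0, 2.3]
width: 0.0
```

```bash
python3 -c "
from h import *
go((.497,.249,.07))"
```

```text
t 6.75 tcp [0.497  0.2499 0.0785] F [ 0.91 -1.02  2.33] w 0.0 toolyyaw -1.291
shift [8.5 0.9 0.3]
```

Emit:
move_arm([
  [[1,0,0,0,0],[2,0,0,0,0],[3,0,0,0,0],[4,0,0,0,0],[5,0,0,0,0],[6,0,0,0,0],[7,0,0,0,0],[7,0,0,0,0],[7,0,0,0,0]],
])

```text
t: 7.65
tool_pos: [0.4975, 0.2501, 0.0718]
orientation: [0.701, 0.099, -0.7, 0.098]
ft_force: [1.7, -0.7, 6.0]
width: -0.001
```

```bash
cat >> h.py <<'E'
def look(F,b,fx,tag,k=4):
  fr=[read_camera("scene") for _ in range(k)]
  d=np.median([f[1] for f in fr],0);im=np.mean([f[0].astype(float) for f in fr],0)
  S=stpts(F,b,d).reshape(-1,3)
  p=S[(S[:,0]>fx+5)&(S[:,2]>22)&(S[:,2]<58)&(S[:,1]>-55)&(S[:,1]<-28)]
  m=S[(S[:,0]>fx+3)&(S[:,2]>20)&(S[:,2]<47)&(S[:,1]>-88)&(S[:,1]<-57)]
  for y0 in(-52,-46,-40,-34):
    q=p[abs(p[:,1]-y0)<=3.5]
    if len(q):print("ptr y",y0,"x",q[:,0].mean().round(1),"z",q[:,2].mean().round(1),q[:,2].max().round(1),len(q))
  print("mark z min/max",m[:,2].min().round(1),m[:,2].max().round(1))
  x,y,w,h=b;x-=6;y-=6;w+=14;h+=12
  cv2.imwrite(f"pics/{tag}.png",cv2.resize(im[y:y+h,x:x+w].astype(np.uint8),None,fx=12,fy=12,interpolation=2)[:,:,::-1])
SB=(286,214,24,28);RB=(191,158,22,26)
E
python3 -c "
from h import *
go((.497,.249,.069))
look(SQ,SB,64,'p1')"
```

```text
t 7.65 tcp [0.4975 0.2501 0.0718] F [ 1.67 -0.74  6.05] w -0.001 toolyyaw -1.291
shift [2.8 0.9 0.8]
ptr y -52 x 74.2 z 40.2 42.0 3
ptr y -46 x 74.2 z 40.1 41.6 4
ptr y -40 x 74.7 z 41.7 42.2 3
ptr y -34 x 73.9 z 40.2 42.2 3
mark z min/max 28.6 42.9
```

View pics/p1.png

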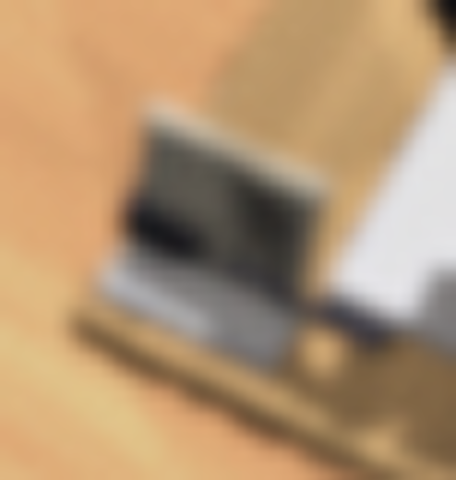

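Emit:
move_arm([
  [[1,0,0,0,0],[2,0,0,0,0],[3,0,0,0,0],[3.5,0,0,0,0],[3.5,0,0,0,0],[3.5,0,0,0,0]],
])

```text
t: 8.45
tool_pos: [0.4976, 0.2502, 0.0686]
orientation: [0.701, 0.099, -0.7, 0.098]
ft_force: [0.8, -0.8, 8.1]
width: -0.004
```

```bash
python3 -c "
from h import *
go((.497,.249,.068))
look(SQ,SB,64,'p2',6)"
```

```text
t 8.45 tcp [0.4976 0.2502 0.0686] F [ 0.83 -0.8   8.13] w -0.004 toolyyaw -1.291
shift [0.6 0.9 0.9]
ptr y -52 x 73.6 z 36.1 37.0 3
ptr y -46 x 73.9 z 35.4 36.3 4
ptr y -40 x 73.1 z 35.7 37.0 4
ptr y -34 x 73.5 z 35.8 36.4 4
mark z min/max 28.3 42.6
```

View pics/p2.png

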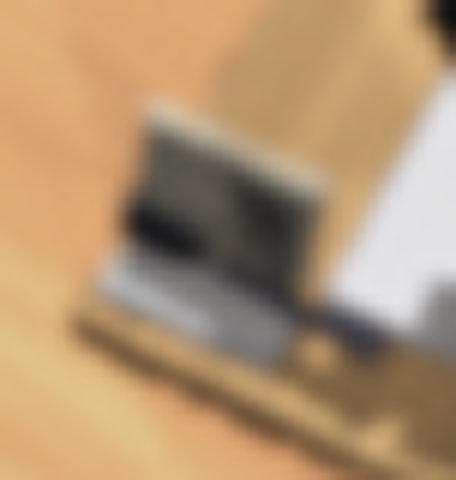

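Depth puts the pointer at about 35.5 and the mark's centre at about 35, so it is on the mark. I'll hold for 2 s.

Emit:
move_arm([
  [[0.2,0,0,0,0],[0.2,0,0,0,0],[0.2,0,0,0,0],[0.2,0,0,0,0],[0.2,0,0,0,0],[0.2,0,0,0,0],[0.2,0,0,0,0],[0.2,0,0,0,0],[0.2,0,0,0,0],[0.2,0,0,0,0],[0.2,0,0,0,0],[0.2,0,0,0,0],[0.2,0,0,0,0],[0.2,0,0,0,0],[0.2,0,0,0,0],[0.2,0,0,0,0],[0.2,0,0,0,0],[0.2,0,0,0,0],[0.2,0,0,0,0]],
])

```text
t: 10.65
tool_pos: [0.4977, 0.2502, 0.0684]
orientation: [0.701, 0.099, -0.699, 0.098]
ft_force: [0.4, -0.9, 8.0]
width: 0.006
```

```bash
python3 -c "
from h import *
go((.497,.249,.2))
look(SQ,SB,64,'p3',4)"
```

```text
t 10.65 tcp [0.4977 0.2502 0.0684] F [ 0.4  -0.89  8.02] w 0.006 toolyyaw -1.291
shift [-131.6    0.9    0.7]
ptr y -52 x 73.2 z 35.4 35.9 3
ptr y -46 x 72.9 z 34.6 34.9 3
ptr y -40 x 74.2 z 36.0 37.4 3
ptr y -34 x 73.4 z 35.8 37.2 4
mark z min/max 27.8 43.4
```

Held, with the pointer at about 35. Now I'll release slowly.

Emit:
move_arm([
  [[-1,0,0,0,0],[-2.5,0,0,0,0],[-4,0,0,0,0],[-5.5,0,0,0,0],[-7,0,0,0,0],[-8.5,0,0,0,0],[-10,0,0,0,0],[-12,0,0,0,0],[-16,0,0,0,0],[-30,0,0,0,0],[-60,0,0,0,0],[-100,0,0,0,0],[-132,0,0,0,0],[-132,0,0,0,0]],
])

```text
t: 12.25
tool_pos: [0.4987, 0.2517, 0.2051]
orientation: [0.703, 0.1, -0.697, 0.098]
ft_force: [0.1, -0.4, 0.3]
width: -0.0
```

```bash
python3 -c "
from h import *
go((.552,-.149,.2))
look(SQ,SB,64,'p4',4)
p,d=read_camera('scene');cv2.imwrite('pics/s4.png',cv2.resize(p[140:280,240:400,::-1],None,fx=4,fy=4,interpolation=2))"
```

```text
t 12.25 tcp [0.4987 0.2517 0.2051] F [ 0.15 -0.38  0.34] w -0.0 toolyyaw -1.291
shift [  3.9 399.8  59.6]
ptr y -52 x 74.1 z 52.9 53.2 3
ptr y -46 x 74.2 z 53.1 53.5 5
ptr y -40 x 73.9 z 51.4 52.6 4
ptr y -34 x 74.8 z 52.3 54.4 4
mark z min/max 28.0 43.4
```

View pics/s4.png

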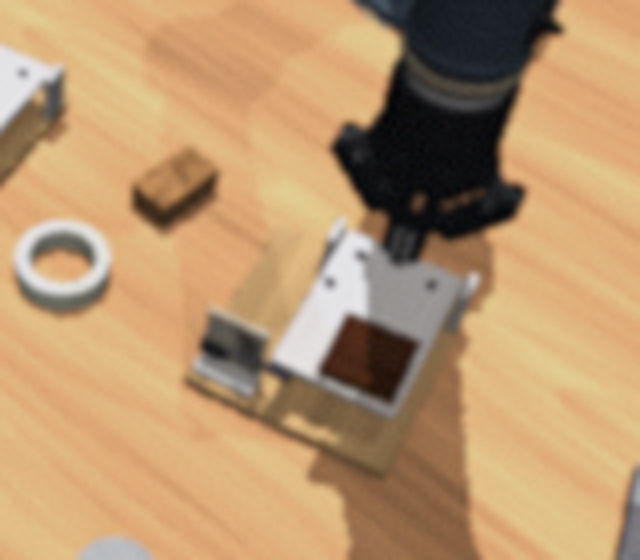

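The plate is back up (pointer at about 52.5) and the tile hasn't moved. Next, the round tile.

Emit:
move_arm([
  [[0,45,7,0.03,0],[0,90,13,0.07,0],[0,135,20,0.07,0],[0,180,27,0.07,0],[0,225,34,0.07,0],[0,270,40,0.07,0],[0,315,47,0.07,0],[0,360,54,0.07,0],[0,400,60,0.07,0],[30,400,60,0.07,0],[70,400,60,0.07,0],[104,400,60,0.07,0],[104,400,60,0.07,0],[104,400,60,0.07,0],[104,400,60,0.07,0]],
])

```text
t: 14.0
tool_pos: [0.5508, -0.1511, 0.0972]
orientation: [0.704, 0.074, -0.702, 0.074]
ft_force: [-0.1, 1.3, 0.6]
width: 0.004
```

```bash
python3 -c "
from h import *
go((.5515,-.1495,.08))
look(RD,RB,68.5,'r0',8)
p,d=read_camera('scene');cv2.imwrite('pics/s5.png',cv2.resize(p[110:220,160:300,::-1],None,fx=5,fy=5,interpolation=2))"
```

```text
t 14.0 tcp [ 0.5508 -0.1511  0.0972] F [-0.08  1.32  0.64] w 0.004 toolyyaw -1.361
shift [17.2 -1.5 -1. ]
ptr y -52 x 80.2 z 52.2 52.9 2
ptr y -46 x 78.7 z 51.6 53.4 2
ptr y -40 x 78.4 z 52.5 53.0 2
ptr y -34 x 79.0 z 50.8 51.1 2
mark z min/max 20.1 34.8
```

View pics/s5.png

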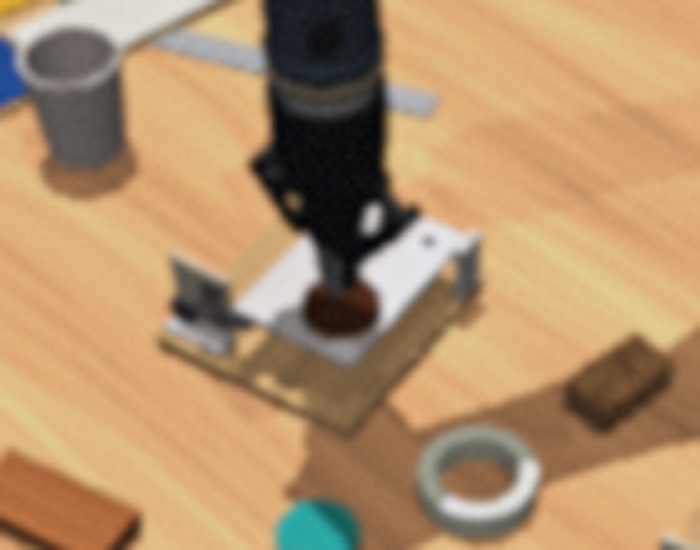

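Emit:
move_arm([
  [[5,-1,-1,0,0],[9,-1,-1,0,0],[12,-1,-1,0,0],[14,-1,-1,0,0],[16,-1,-1,0,0],[17,-1,-1,0,0],[18,-1,-1,0,0],[19,-1,-1,0,0],[20,-1,-1,0,0],[21,-1,-1,0,0],[22,-1,-1,0,0],[23,-1,-1,0,0],[24,-1,-1,0,0],[25,-1,-1,0,0],[26,-1,-1,0,0],[27,-1,-1,0,0],[28,-1,-1,0,0],[28,-1,-1,0,0],[28,-1,-1,0,0]],
])

```text
t: 16.35
tool_pos: [0.5511, -0.1498, 0.068]
orientation: [0.704, 0.074, -0.703, 0.074]
ft_force: [1.4, 2.2, 5.3]
width: -0.001
```

```bash
python3 -c "
from h import *
go((.5515,-.1495,.065))
look(RD,RB,68.5,'r1',6)"
```

```text
t 16.35 tcp [ 0.5511 -0.1498  0.068 ] F [1.41 2.2  5.35] w -0.001 toolyyaw -1.361
shift [ 3.  -0.2 -0.5]
ptr y -52 x 77.4 z 34.6 34.9 2
ptr y -46 x 79.0 z 34.2 35.2 2
ptr y -40 x 77.6 z 33.7 35.8 2
ptr y -34 x 77.1 z 34.4 34.5 2
mark z min/max 20.1 35.4
```

View pics/r1.png

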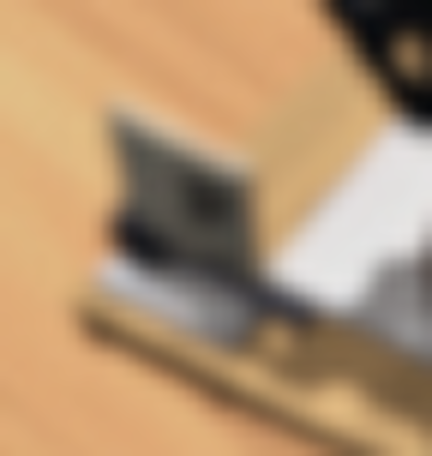

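Emit:
move_arm([
  [[1,0,0,0,0],[2,0,0,0,0],[3,0,0,0,0],[4,0,0,0,0],[4,0,0,0,0],[4,0,0,0,0]],
])

```text
t: 17.25
tool_pos: [0.5511, -0.1497, 0.0642]
orientation: [0.704, 0.074, -0.703, 0.074]
ft_force: [1.0, 1.3, 7.4]
width: -0.003
```

```bash
python3 -c "
from h import *
go((.5515,-.1495,.065))
look(RD,RB,68.5,'r2',8)"
```

```text
t 17.25 tcp [ 0.5511 -0.1497  0.0642] F [1.01 1.34 7.44] w -0.003 toolyyaw -1.361
shift [-0.8 -0.2 -0.4]
ptr y -52 x 77.3 z 28.9 29.3 2
ptr y -46 x 76.5 z 29.3 29.5 2
ptr y -40 x 76.4 z 30.6 31.8 2
ptr y -34 x 77.1 z 30.2 31.8 3
mark z min/max 21.7 35.2
```

View pics/r2.png

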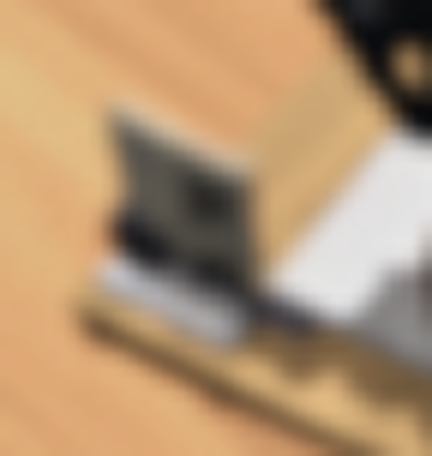

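The pointer is at about 29.5 and the mark's centre at about 28, so 1 mm more and hold.

Emit:
move_arm([
  [[0.5,0,0,0,0],[1,0,0,0,0],[1,0,0,0,0],[1,0,0,0,0],[1,0,0,0,0],[1,0,0,0,0],[1,0,0,0,0],[1,0,0,0,0],[1,0,0,0,0],[1,0,0,0,0],[1,0,0,0,0],[1,0,0,0,0],[1,0,0,0,0],[1,0,0,0,0],[1,0,0,0,0],[1,0,0,0,0],[1,0,0,0,0],[1,0,0,0,0]],
])

```text
t: 19.45
tool_pos: [0.5511, -0.1498, 0.0632]
orientation: [0.704, 0.074, -0.703, 0.074]
ft_force: [0.5, 1.9, 7.8]
width: 0.001
```

```bash
python3 -c "
from h import *
go((.5515,-.1495,.2))
look(RD,RB,68.5,'r3',8)"
```

```text
t 19.45 tcp [ 0.5511 -0.1498  0.0632] F [0.53 1.92 7.82] w 0.001 toolyyaw -1.361
shift [-1.368e+02 -1.000e-01 -7.000e-01]
ptr y -52 x 76.9 z 27.0 27.9 2
ptr y -46 x 76.4 z 27.7 27.8 2
ptr y -40 x 76.7 z 26.8 27.8 3
ptr y -34 x 76.6 z 26.8 28.0 3
mark z min/max 20.2 35.2
```

Emit:
move_arm([
  [[-1,0,0,0,0],[-2.5,0,0,0,0],[-4,0,0,0,0],[-5.5,0,0,0,0],[-7,0,0,0,0],[-8.5,0,0,0,0],[-10,0,0,0,0],[-11.5,0,0,0,0],[-13,0,0,0,0],[-15,0,0,0,0],[-18,0,0,0,0],[-30,0,0,0,0],[-60,0,0,0,0],[-100,0,0,0,0],[-137,0,0,0,0],[-137,0,0,0,0],[-137,0,0,0,0]],
])

```text
t: 21.55
tool_pos: [0.5504, -0.1501, 0.2009]
orientation: [0.704, 0.074, -0.703, 0.074]
ft_force: [-0.6, -0.3, -0.4]
width: -0.001
```

```bash
python3 -c "
from h import *
go((.5515,-.1495,.2))
look(RD,RB,68.5,'r4',6);look(SQ,SB,64,'r5',4)
p,d=read_camera('scene');cv2.imwrite('pics/s6.png',p[:,:,::-1])
a=cv2.imread('pics/scene0.png');z=lambda i:i[130:270,170:380]
cv2.imwrite('pics/s6c.png',cv2.resize(np.vstack([z(a),z(p[:,:,::-1])]),None,fx=2.1,fy=2.1,interpolation=2))"
```

```text
t 21.55 tcp [ 0.5504 -0.1501  0.2009] F [-0.56 -0.31 -0.35] w -0.001 toolyyaw -1.361
shift [ 0.9 -0.4 -1.3]
ptr y -52 x 79.6 z 51.4 52.2 2
ptr y -46 x 79.0 z 52.0 54.6 2
ptr y -40 x 79.1 z 52.2 53.3 3
ptr y -34 x 79.2 z 52.3 53.5 3
mark z min/max 21.1 34.5
ptr y -52 x 73.7 z 52.4 53.7 3
ptr y -46 x 73.8 z 52.5 53.7 5
ptr y -40 x 74.2 z 51.8 53.5 4
ptr y -34 x 74.8 z 51.6 53.4 5
mark z min/max 28.7 42.7
```

View pics/s6c.png

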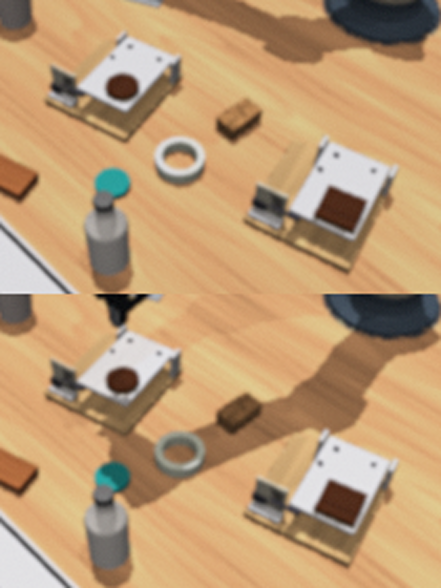

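The before and after views match: both plates are up, both tiles are in place, and nothing else has moved. I'll hand the job in.

```bash
python3 -c "
from h import *
print(manip.finish_job())"
```

```text
the job is handed in; nothing more can be done
None
```

I pressed both tiles to their marks with the shut fingertips, the square one first. Each was held about 2 s and its plate let back up before I moved on. I handed the job in at about 22 s; it reports no verdict.

| Tile | Height during hold: pointer vs. mark (mm, from depth images) | Force at fingers | Pointer after release (rests at 52) |
|---|---|---|---|
| Square | about 35.5 vs. about 35 | about 8 N | about 52 |
| Round | about 27 vs. about 27.7 | about 8 N | about 52 |

- **Round hold:** I paused about 1.5 mm above the mark, then went 1 mm lower for the 2 s hold.
- **Final look:** the marks read the same as at the start. The tiles and the nearby bystanders (tape, cork block, glue, offcut) look unmoved in the scene view. I did not check the paint jar or brush in that close-up.
- **Disagreement:** the two cameras differed by about 5 mm along x on where the tiles were. I aimed between their readings, and the fingertips looked centred over the round tile just before contact.

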